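Find the heavy side of a display wheel

ROBOT

A 6-joint arm with a two-finger parallel gripper is mounted at the origin on the work surface. World frame = base frame: x ahead of the robot, y to its left, z up, the work surface at z = 0. Lengths are in m, angles in degrees, forces in N, time in s.
With the tool pointing down it reaches from about 0.4 to 0.825 m from the base axis. Payload 7 kg.
Tool frame: the origin (TCP) lies midway between the tips of the shut fingers; the grasp point (between the pads) lies 19 mm behind it; z points along the fingers, y is the direction in which the jaws open and shut (so a half turn about z gives the same grasp; the last joint's range is limited). The gripper opens to 88 mm and grips with 3 to 60 N. Pads are 19 mm wide; open, the fingers measure 130 mm over their backs; the gripper's body (78 mm by 193 mm) begins 47 mm behind the grasp point.
Start: joints at [91.851, 20.546, 0.682, 0, -70.136, -16.507], TCP at [0.171, 0.653, 0.227] pointing down, gripper open.
Joint ranges: [-176.03, 176.03], [-82.01, 121.73], [-58.28, 71.71], [-173.87, 95.51], [-174.79, -0.11], [-173.66, 173.66]. Speed limits (degrees/s): [136.94, 136.94, 172.46, 180, 180, 180].

INTERFACE

Orientations are given as a 3x3 rotation matrix whose columns are the frame's x, y, z axes.
In Python, from rig import robot gives the robot as it stands. Calls block until the motion is done:
- robot.goto(position, orientation): joint-space move of the TCP to a pose.
- robot.servo_line(position, ori=None, speed=0.15): straight line of the TCP; ori=None keeps the orientation; speed is the mean speed in m/s.
- robot.movej(angles): joint-space move.
- robot.move_gripper(opening): opening from 0.0 (shut) to 1.0 (fully open); the grip force is fixed at half the most; returns when the fingers have stopped.
- robot.dwell(seconds).
- robot.ik(position, orientation): joint angles nearest the present ones, or None.
- robot.grab_frame(name): name is "scene" or "top" or "wrist"; returns (picture, depth): 384x512x3 uint8, red, green, blue; 384x512 float32, m along the optical axis (not along the pixel's ray), 0 where there is no reading.
- robot.camera_info(name): a dict with "vfov" (degrees; the focal length in pixels is half the picture's height over the tangent of half this angle, whatever the lens; pixels are square), "cx", "cy" (the principal point, pixels), "view" (4x4, takes a point from world to camera coordinates); the wrist camera has in their place "T_tool_cam" (4x4, takes a point from camera to tool coordinates, whose origin is the TCP and whose axes are the flange's). Camera axes: x right, y down, z forward; pixel columns grow to the right and rows downward; lengths in m; the calibration is good to about 2 mm. A picture is of the moment at which its call begins: read the wrist's pose just before it. camera_info takes no time and is no camera call.
A pose or a line that the arm cannot do raises robot.Unreachable and nothing moves.
- robot.job_done(): hands the job in, once; it reports no verdict.
Readings, each from a call of its own:
- robot.read_t(): time.
- robot.read_qpos(): joint angles.
- robot.read_qvel(): joint speeds.
- robot.read_effort(): joint torques, N m.
- robot.read_position(): TCP position.
- robot.read_tcp_rot(): TCP orientation.
- robot.read_force(): force on the tool from outside, world axes, zero at the start.
- robot.read_ft_torque(): the same for the moment, N m.
- robot.read_grip_width(): opening from 0.0 (shut) to 1.0 (fully open).
Only numpy, scipy, OpenCV 4.12 (cv2) and the standard library are available. Lean on these libraries where they do the work, as an engineer would, in place of code of your own. Each camera call takes 0.05 s, during which the arm holds its last target.

TASK

Lift the loose cap off the top knob of the upright six-armed display wheel and set it, open side down, into the round wooden holder, without turning the wheel yet. Then turn the wheel by hand to feel which side of it is heavy (nothing shows it from outside), bring that heavy side straight down, and finish while still holding the wheel there by hand, at rest. Leave the other wares alone.

Things in the scene. Friction and masses are not known exactly. Their poses are not given: they have to be found in the camera images.
- stand: wooden stand of the wheel, fixed; origin under it on the table, straight below the hub; x is the axle's direction, away from the robot give or take 17 degrees, z up. Foot 130 x 150 mm, 14 mm thick; a post 40 mm wide behind the wheel (from 30 to 46 mm along x) reaches 22 mm above the hub
- hub (a point): centre of the upright wheel, on its axle, 135 mm above the table; fixed to the stand, axes as the stand's. Around it turns a wooden drum (92 mm across, 40 mm thick) with six equal arms (8 mm steel rods, 60 degrees apart, in the plane x = 0), each ending in a wooden ball knob 24 mm across, its centre 85 mm from the hub
- knob (a point): centre of the ball knob that stands at the top at the start and wears the cap; it turns with the wheel. Tells nothing of the heavy side: a lump of about 0.9 kg is shut inside the drum, fixed to it, centre 30 mm off the axle on a side that differs each time, at least 45 degrees from straight down at the start. It pulls with 0.22 to 0.29 N m at most (about 3 N at a knob)
- wheel (a joint): turn of the wheel in rad, 0 at the start, right-handed about the hub's x: positive takes the top knob towards the stand's -y. Knob k is at hub + 85 mm * (-sin a along y, cos a along z), a = joint + k*60 degrees. No stops. Dry bearing friction of 0.32 N m (3.8 N at a knob) keeps the wheel where it is left; it turns clearly harder while the lump rises than while it sinks
- cap_mid (a point): centre (half-way up) of the loose grey cap, a round cup 38 mm across and 48 mm tall, upside down (open below, closed top 4 mm thick, bore 30 mm), hung over the top knob of the wheel; 40 g. Its z axis is up. It must be raised 50 mm to clear the knob
- holder_floor (a point): centre of the well's floor in the round wooden holder, 6 mm above the table. The holder is 66 mm across and 16 mm tall, fixed; its well is 48 mm across and 10 mm deep
- teacup: small brown open tea cup, 64 mm across, 50 mm tall; a bystander, origin at the centre of its underside
- bowl: white open bowl, 96 mm across, 40 mm tall; a bystander, origin at the centre of its underside
- jar_a: glass jar with dark wooden lid, 60 mm across, 75 mm tall, on the left; a bystander, origin at the centre of its underside
- jar_b: glass jar with dark wooden lid, 60 mm across, 75 mm tall, on the right; a bystander, origin at the centre of its underside
- lidded_pot: round brown lidded pot, 80 mm across, 70 mm tall; a bystander, origin at the centre of its underside
- mug: blue mug with a handle, 72 mm across, 75 mm tall; a bystander, origin at the centre of its underside
- coaster: round cork coaster, 80 mm across, 8 mm thick; a bystander, origin at the centre of its underside
There are look-alikes about, which are no part of the job. What is meant by the part that bears cap_mid is not red, and is the smaller of those in its own colour.

How it is judged (in metres and radians):
On the way, in this order (a step that is already met when the one before it is completed fails the run):
1. the cap stands in the holder, let go, and the wheel has not been turned (within 0.35 rad) (horizontal distance between cap_mid and holder_floor below 0.009 m and z of cap_mid in the frame of holder_floor below 0.028 m and angle between cap_mid's own z axis and vertical below 0.15 rad and contact force between the fingers and cap below 0.1 N and value of joint wheel between -0.35 and 0.35 rad), for 0.2 s.
2. the wheel has been turned by hand (by more than 0.4 rad) ((value of joint wheel above 0.4 rad or value of joint wheel below -0.4 rad) and contact force between the fingers and wheel above 0.3 N), for 0.1 s.
At the end, for the whole second after the job is handed in: the wheel is at rest with its heavy side within 0.35 rad (20 degrees) of straight down, the fingers are holding it (more than 0.5 N of contact), and the cap stands upright, open side down, on the floor of the holder's well (angle between heavy_side's own z axis and vertical below 0.35 rad and velocity of joint wheel between -0.1 and 0.1 rad/s and contact force between the fingers and wheel above 0.5 N and horizontal distance between cap_mid and holder_floor below 0.009 m and z of cap_mid in the frame of holder_floor below 0.028 m and angle between cap_mid's own z axis and vertical below 0.15 rad); the arm keeps its last pose, push and grip.
It fails at once if another ware is moved by more than 30 mm (distance of any of teacup, bowl, jar_a, jar_b, lidded_pot, mug, coaster from where it was at the start of the episode above 0.03 m).
It also fails if it takes over 72 s, if anything falls off the work surface, if the arm or the gripper's body presses on something with over 40 N, if the wrist force passes 120 N, or if a joint passes its speed limit or range.

## Working session

There is one attempt and no reset: what is moved stays moved. The work goes in short steps, each a Python script; the robot and the scene stay as the last script left them, time stands still between calls to the robot, and variables do not carry over. Pictures are saved under pics/ and viewed, and the job is handed in when it is done.

```bash
ls; mkdir -p pics
python3 - <<'E'
from rig import robot
import cv2,numpy as np
for n in ["scene","top","wrist"]:
    im,d=robot.grab_frame(n)
    cv2.imwrite(f"pics/{n}0.png",im[:,:,::-1]); np.save(f"pics/{n}0.npy",d)
    np.set_printoptions(precision=4,suppress=True)
    print(n,robot.camera_info(n))
print(robot.read_t(),robot.read_tcp_rot(),robot.read_position())
E
```

```text
pics
scene {'vfov': 44.88321230277752, 'cx': 257.4247558477144, 'cy': 190.952585526077, 'view': array([[-0.4824,  0.8759, -0.0026,  0.2557],
       [ 0.7516,  0.4124, -0.5148, -0.3577],
       [-0.4498, -0.2503, -0.8573,  1.574 ],
       [ 0.    ,  0.    ,  0.    ,  1.    ]])}
top {'vfov': 46.6138641925831, 'cx': 254.14407005238243, 'cy': 184.6052186100966, 'view': array([[-0.0169, -0.9998,  0.0054, -0.001 ],
       [-0.9985,  0.0166, -0.0518,  0.5604],
       [ 0.0517, -0.0062, -0.9986,  1.6148],
       [ 0.    ,  0.    ,  0.    ,  1.    ]])}
wrist {'vfov': 60.5262106179576, 'cx': 251.81549566964046, 'cy': 196.55106220045806, 'T_tool_cam': array([[ 0.0005, -0.9664, -0.2571,  0.0677],
       [ 1.    ,  0.0005, -0.    ,  0.0016],
       [ 0.0001, -0.2571,  0.9664, -0.1583],
       [ 0.    ,  0.    ,  0.    ,  1.    ]])}
0.15 [[ 0.9674 -0.2531 -0.0002]
 [-0.2531 -0.9674 -0.0012]
 [ 0.0001  0.0012 -1.    ]] [0.1707 0.6527 0.2259]
```

View pics/scene0.png

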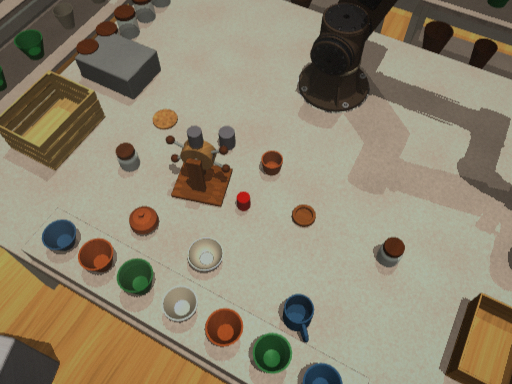

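View pics/top0.png

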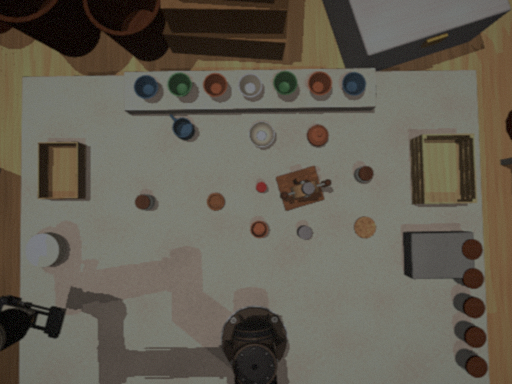

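View pics/wrist0.png

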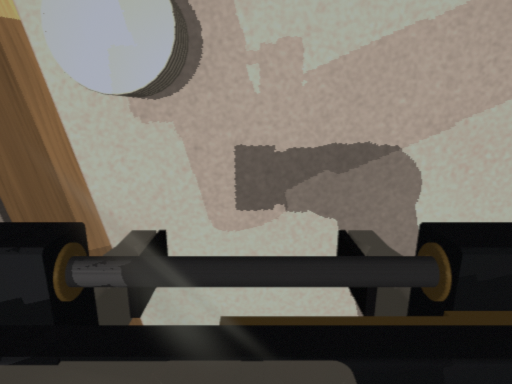

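Run:
```python
import cv2
a=cv2.imread("pics/scene0.png")[95:255,110:320]; b=cv2.imread("pics/top0.png")[145:250,200:385]
cv2.imwrite("pics/sc1.png",cv2.resize(a,None,fx=3.7,fy=3.7,interpolation=cv2.INTER_CUBIC))
cv2.imwrite("pics/tc1.png",cv2.resize(b,None,fx=4.3,fy=4.3,interpolation=cv2.INTER_CUBIC))
```

```text
(no output)
```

View pics/sc1.png

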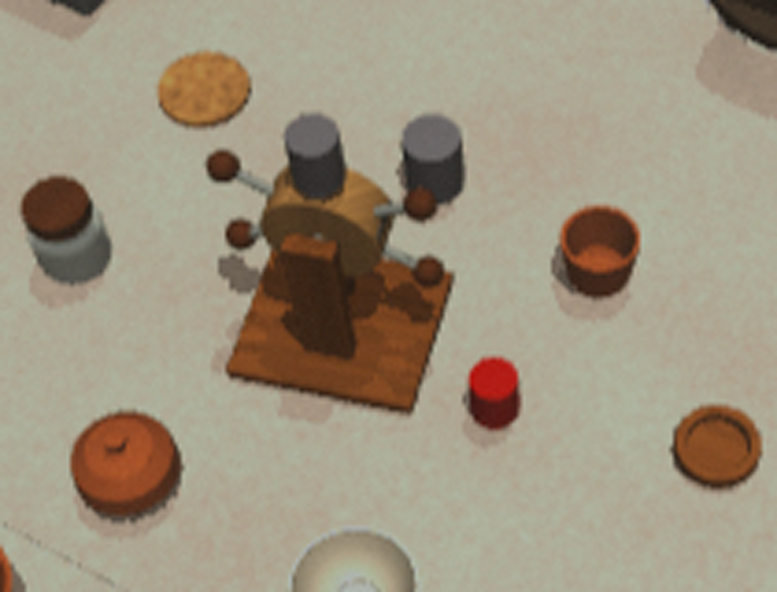

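View pics/tc1.png

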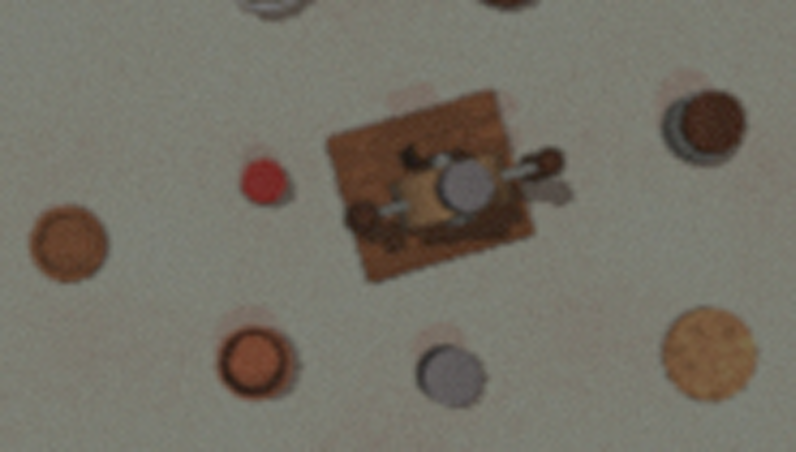

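```bash
cat > h.py <<'E'
import numpy as np,cv2
def ray(ci,u,v):
    f=192/np.tan(np.radians(ci['vfov']/2)); return np.array([(u-ci['cx'])/f,(v-ci['cy'])/f,1.])
def at_z(ci,u,v,z):
    V=ci['view'];R=V[:3,:3];t=V[:3,3];c=-R.T@t;d=R.T@ray(ci,u,v);return c+d*(z-c[2])/d[2]
def cloud(ci,d,T=None):
    h,w=d.shape;v,u=np.mgrid[:h,:w];f=192/np.tan(np.radians(ci['vfov']/2))
    P=np.stack([(u-ci['cx'])/f*d,(v-ci['cy'])/f*d,d],-1)
    if T is None: T=np.linalg.inv(ci['view'])
    return P@T[:3,:3].T+T[:3,3]
def proj(ci,p):
    c=ci['view'][:3,:3]@p+ci['view'][:3,3];f=192/np.tan(np.radians(ci['vfov']/2));return c[:2]/c[2]*f+[ci['cx'],ci['cy']]
E
python3 - <<'E'
from rig import robot
from h import *
np.set_printoptions(precision=4,suppress=True)
ct=robot.camera_info("top");cs=robot.camera_info("scene")
T=lambda x,y:(200+x/4.3,145+y/4.3); S=lambda x,y:(110+x/3.7,95+y/3.7)
print("foot",[at_z(ct,*T(*p),0.014)[:2] for p in [(330,140),(495,92),(533,232),(370,282)]])
print("footS",[at_z(cs,*S(*p),0.014)[:2] for p in [(452,272),(412,408),(230,372)]])
print("knob left",at_z(ct,*T(360,217),.19)[:2],"right",at_z(ct,*T(548,162),.19)[:2])
print("capT",at_z(ct,*T(467,186),.236),"capS",at_z(cs,*S(313,135),.236))
print("holderT",at_z(ct,*T(69,243),.016),"S",at_z(cs,*S(717,443),.016))
for n,ci in(("top",ct),("scene",cs)):
    P=cloud(ci,np.load(f"pics/{n}0.npy"))
    m=(P[...,2]>.225)&(P[...,2]<.245)&(abs(P[...,0]-.5)<.2)&(abs(P[...,1]+.13)<.12)
    print(n,m.sum(),P[m].mean(0),P[m].min(0),P[m].max(0))
    v,u=np.where(m)
    if len(u):print(u.min(),u.max(),v.min(),v.max())
    m=(P[...,2]>.010)&(P[...,2]<.022)&(abs(P[...,0]-.53)<.3)&(abs(P[...,1]-.12)<.06)&(np.hypot(P[...,0]-.49,P[...,1]-.12)<.05)
    print('holder',m.sum(),(P[m].min(0)+P[m].max(0))/2,P[m].max(0)-P[m].min(0))
E
```

```text
foot [array([ 0.5848, -0.0936]), array([ 0.6235, -0.2351]), array([ 0.5036, -0.2646]), array([ 0.4636, -0.1251])]
footS [array([ 0.4638, -0.1224]), array([ 0.5866, -0.0857]), array([ 0.6273, -0.2263])]
knob left [ 0.5142 -0.1051] right [ 0.5536 -0.2487]
capT [ 0.5345 -0.1808  0.236 ] capS [ 0.5351 -0.1779  0.236 ]
holderT [0.5009 0.1295 0.016 ] S [0.5025 0.1329 0.016 ]
top 116 [ 0.5366 -0.1802  0.2361] [ 0.5192 -0.1987  0.2279] [ 0.5546 -0.1629  0.244 ]
303 314 182 193
holder 132 [0.4936 0.1314 0.0159] [0.0773 0.0627 0.0118]
scene 173 [ 0.5366 -0.1787  0.236 ] [ 0.5176 -0.1988  0.2262] [ 0.5539 -0.1615  0.2409]
187 201 125 139
holder 226 [0.501  0.1312 0.0157] [0.0662 0.065  0.0114]
```

```bash
cat >> h.py <<'E'
YAW=np.radians(15.3)
def Rdown(yaw,s=1):
    y=s*np.array([np.cos(yaw),np.sin(yaw),0]);z=np.array([0,0,-1.]);return np.stack([np.cross(y,z),y,z],1)
E
python3 - <<'E'
from rig import robot
from h import *
np.set_printoptions(precision=4,suppress=True)
for s in (1,-1):
    print(s,Rdown(YAW,s)[:,0],robot.ik([.5355,-.179,.34],Rdown(YAW,s)),robot.ik([.501,.131,.1],Rdown(YAW,s)))
E
```

```text
1 [-0.2639  0.9646  0.    ] [   1.3752    7.0677   -2.5916    0.      -80.3406 -166.0752] [ 36.3926  12.8576 -28.6563   0.     -48.4861 158.9074]
-1 [ 0.2639 -0.9646  0.    ] [  1.3752   7.0677  -2.5916   0.     -80.3406  13.9248] [ 36.3926  12.8576 -28.6563   0.     -48.4861 -21.0926]
```

Run:
```python
from rig import robot
from h import *
np.set_printoptions(precision=4,suppress=True)
robot.goto([.5355,-.179,.34],Rdown(YAW,-1))
p=robot.read_position();R=robot.read_tcp_rot();print(robot.read_t(),p,R)
im,d=robot.grab_frame("wrist");cv2.imwrite("pics/w1.png",im[:,:,::-1]);np.save("pics/w1.npy",d)
ci=robot.camera_info("wrist");T=np.eye(4);T[:3,:3]=R;T[:3,3]=p;T=T@ci['T_tool_cam']
P=cloud(ci,d,T);np.save("pics/w1P.npy",P)
m=(P[...,2]>.23)&(P[...,2]<.245)&(np.hypot(P[...,0]-.535,P[...,1]+.179)<.04)&(d>0)
print(m.sum(),P[m].mean(0),P[m].min(0),P[m].max(0));print(robot.read_t(),robot.read_force())
```

```text
3.35 [ 0.5357 -0.1785  0.3398] [[ 0.2647 -0.9643 -0.0002]
 [-0.9643 -0.2647  0.0001]
 [-0.0001  0.0002 -1.    ]]
1598 [ 0.5344 -0.182   0.2359] [ 0.5156 -0.1999  0.23  ] [ 0.5528 -0.1628  0.2385]
3.4 [-0.4441  0.4212  0.811 ]
```

View pics/w1.png

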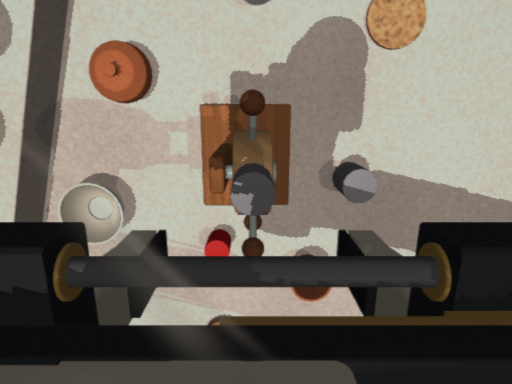

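```bash
python3 - <<'E'
from rig import robot
from h import *
np.set_printoptions(precision=4,suppress=True)
P=np.load("pics/w1P.npy")
a=[]
for u,v in((252,103),(252,247)):
    q=P[v-1:v+2,u-1:u+2].reshape(-1,3).mean(0);a.append(q);print(q)
d=a[1][:2]-a[0][:2];print(np.degrees(np.arctan2(-d[0],d[1])),(a[0]+a[1])/2,np.hypot(*d))
# foot edges
m=(P[...,2]>.009)&(P[...,2]<.019);m&=(np.hypot(P[...,0]-.54,P[...,1]+.18)<.11)
q=P[m][:,:2].astype(np.float32);r=cv2.minAreaRect(q*1000);print(r)
E
python3 -c "
import cv2
a=cv2.imread('pics/w1.png')[80:270,180:390]
cv2.imwrite('pics/w1c.png',cv2.resize(a,None,fx=3,fy=3,interpolation=cv2.INTER_CUBIC))"
```

```text
[ 0.5535 -0.2513  0.1894]
[ 0.5162 -0.1155  0.1881]
15.386062644612181 [ 0.5348 -0.1834  0.1887] 0.14080020365568255
((544.1694946289062, -178.59756469726562), (130.1475067138672, 148.374267578125), 15.443384170532227)
```

View pics/w1c.png

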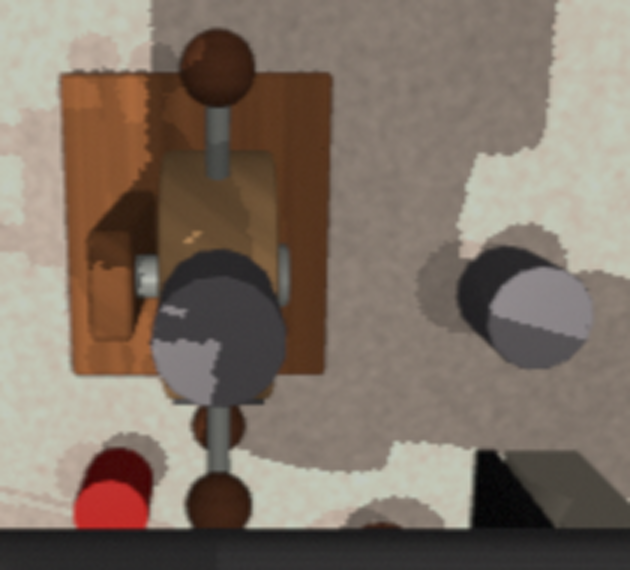

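```bash
sed -i 's/15.3)/15.4)/' h.py
cat >> h.py <<'E'
HUB=np.array([.5348,-.1811,.135])
E
python3 - <<'E'
from rig import robot
from h import *
np.set_printoptions(precision=4,suppress=True)
R=Rdown(YAW,-1)
robot.servo_line([HUB[0],HUB[1],.204],R,speed=.12)
print(robot.read_t(),robot.read_position(),robot.read_force())
robot.move_gripper(0.0)
print(robot.read_t(),robot.read_grip_width(),robot.read_force())
robot.servo_line([HUB[0],HUB[1],.29],speed=.08)
print(robot.read_t(),robot.read_grip_width(),robot.read_force(),robot.read_position())
im,d=robot.grab_frame("scene");cv2.imwrite("pics/s2.png",cv2.resize(im[95:255,110:320,::-1],None,fx=3.5,fy=3.5))
E
```

```text
4.6833 [ 0.5353 -0.1812  0.2048] [-0.4373  0.357  -0.9748]
5.55 0.413129205806 [0.2011 0.2321 0.376 ]
6.775 0.4134850892301485 [-0.5729 -0.0656 -0.4889] [ 0.5345 -0.181   0.2893]
```

View pics/s2.png

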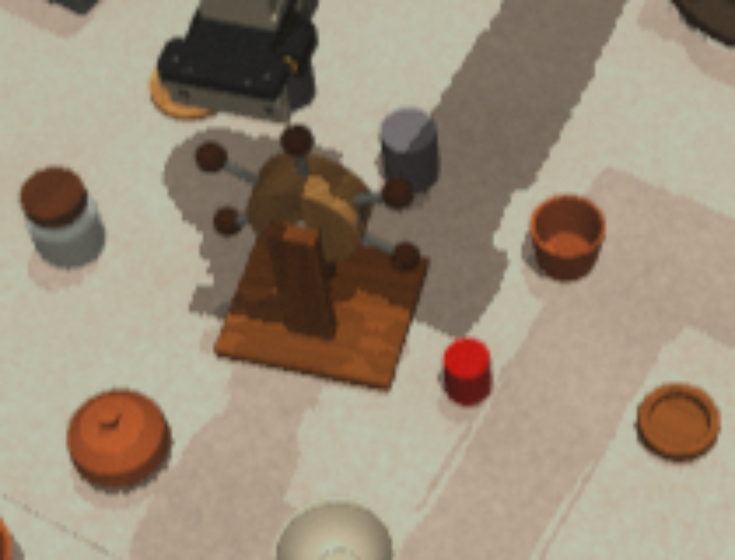

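Run:
```python
from rig import robot
from h import *
np.set_printoptions(precision=4,suppress=True)
R=Rdown(YAW,-1)
robot.goto([.5015,.131,.22],R)
p=robot.read_position();Rr=robot.read_tcp_rot();print(robot.read_t(),p)
im,d=robot.grab_frame("wrist");cv2.imwrite("pics/w3.png",im[:,:,::-1])
ci=robot.camera_info("wrist");T=np.eye(4);T[:3,:3]=Rr;T[:3,3]=p;T=T@ci['T_tool_cam']
P=cloud(ci,d,T);np.save("pics/w3P.npy",P)
m=(P[...,2]>.011)&(P[...,2]<.021)&(np.hypot(P[...,0]-.5015,P[...,1]-.131)<.045)&(d>0)
print(m.sum(),P[m].min(0),P[m].max(0),(P[m].min(0)+P[m].max(0))/2)
```

```text
8.05 [0.5018 0.1305 0.2203]
1276 [0.4673 0.0988 0.011 ] [0.5325 0.1639 0.0186] [0.4999 0.1314 0.0148]
```

View pics/w3.png

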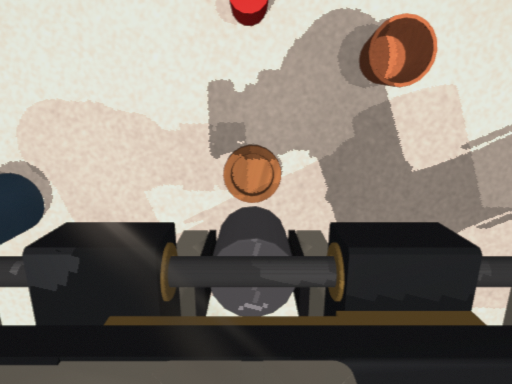

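Run:
```python
from rig import robot
from h import *
np.set_printoptions(precision=4,suppress=True)
P=np.load("pics/w3P.npy");p=robot.read_position();R=robot.read_tcp_rot()
Q=(P-p)@R
m=(abs(Q[...,1])<.021)&(abs(Q[...,0])<.03)&(Q[...,2]>-.03)&(Q[...,2]<.03)
q=Q[m];print(m.sum(),q.min(0),q.max(0))
for z in np.arange(-.03,.025,.006):
    s=q[(q[:,2]>=z)&(q[:,2]<z+.006)]
    if len(s)>5:print(z,len(s),np.percentile(s[:,0],[1,50,99]),s[:,1].min(),s[:,1].max())
s=q[(q[:,2]>-.026)&(q[:,2]<.012)]
A=np.c_[2*s[:,:2],np.ones(len(s))];c=np.linalg.lstsq(A,(s[:,:2]**2).sum(1),rcond=None)[0];print(c,np.sqrt(c[2]+c[0]**2+c[1]**2))
```

```text
2443 [-0.0091 -0.021  -0.03  ] [0.019  0.021  0.0153]
-0.03 466 [-0.0085  0.0155  0.0185] -0.02001323948884889 0.020934440986716454
-0.024 418 [0.0061 0.0154 0.0185] -0.020963701427366015 0.0208407103413207
-0.018000000000000002 411 [0.0045 0.0145 0.0186] -0.02099388894369151 0.020656878003928184
-0.012000000000000004 356 [0.0049 0.0149 0.0184] -0.02083916005907726 0.02097505405437617
-0.006000000000000005 293 [0.0047 0.0152 0.0187] -0.02063625970500876 0.020816462462661358
-6.938893903907228e-18 221 [0.0058 0.0163 0.0185] -0.018825002624892267 0.020258692587971455
0.0059999999999999915 198 [0.006  0.0164 0.0185] -0.015350361474836078 0.01997608288532432
0.01199999999999999 80 [0.0055 0.0168 0.0185] -0.015415968655787841 0.02040031818111589
[-0.0035  0.0009  0.0005] 0.02171955820694
```

Run:
```python
from rig import robot
from h import *
np.set_printoptions(precision=4,suppress=True)
R=Rdown(YAW,-1)
x,y=.5005,.1309
robot.servo_line([x,y,.05],R,speed=.12)
robot.servo_line([x,y,.028],speed=.05)
print(robot.read_t(),robot.read_position(),robot.read_force())
robot.servo_line([x,y,.0225],speed=.03)
print(robot.read_t(),robot.read_position(),robot.read_force())
robot.move_gripper(0.75)
print(robot.read_t(),robot.read_position(),robot.read_force(),robot.read_grip_width())
robot.servo_line([x,y,.15],speed=.12)
robot.servo_line([x,y,.22],speed=.15)
p=robot.read_position();Rr=robot.read_tcp_rot();print(robot.read_t(),p)
im,d=robot.grab_frame("wrist");cv2.imwrite("pics/w4.png",im[:,:,::-1])
ci=robot.camera_info("wrist");T=np.eye(4);T[:3,:3]=Rr;T[:3,3]=p;T=T@ci['T_tool_cam']
P=cloud(ci,d,T)
for a,b in((.011,.021),(.050,.06)):
  m=(P[...,2]>a)&(P[...,2]<b)&(np.hypot(P[...,0]-.5,P[...,1]-.131)<.045)&(d>0)
  print(m.sum(),P[m].mean(0),P[m].min(0),P[m].max(0),(P[m].min(0)+P[m].max(0))/2)
```

```text
10.2583 [0.5004 0.1308 0.0277] [-0.0984 -0.0542 -0.259 ]
10.5917 [0.5004 0.1309 0.0224] [-0.4974  0.0162 -0.6725]
11.3083 [0.5005 0.1309 0.0225] [-0.7439  0.652   0.0488] 0.7499313039426001
13.1417 [0.4999 0.1307 0.2189]
1163 [0.5015 0.1272 0.0159] [0.4673 0.0987 0.0111] [0.5326 0.164  0.0209] [0.4999 0.1313 0.016 ]
1075 [0.4988 0.1299 0.054 ] [0.4799 0.1118 0.0501] [0.5173 0.1492 0.0563] [0.4986 0.1305 0.0532]
```

View pics/w4.png

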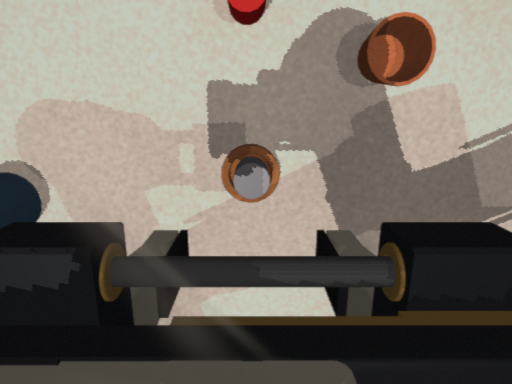

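```bash
cat >> h.py <<'E'
from rig import robot
XH=np.array([np.cos(YAW),np.sin(YAW),0]);YH=np.array([-np.sin(YAW),np.cos(YAW),0]);ZH=np.array([0,0,1.])
def kpos(a,hub=HUB): return hub+.085*(-np.sin(a)*YH+np.cos(a)*ZH)
def tang(a): return -np.cos(a)*YH-np.sin(a)*ZH
def rad(a): return -np.sin(a)*YH+np.cos(a)*ZH
def tcp(a,hub=HUB): return kpos(a,hub)-[0,0,.019]   # tool down
def favg(n=10,dt=.01):
    s=[]
    for _ in range(n): s.append(robot.read_force()); robot.dwell(dt)
    return np.mean(s,0)
E
python3 - <<'E'
from h import *
np.set_printoptions(precision=4,suppress=True)
R=Rdown(YAW,-1)
t0=tcp(0)
robot.goto(t0+[0,0,.07],R)
print(robot.read_t(),robot.read_position()-t0)
robot.servo_line(t0,R,speed=.1)
f=[robot.read_force() for _ in range(5)];print(np.array(f))
t=robot.read_t();s=[]
for _ in range(15): s.append(robot.read_force()); robot.dwell(.01)
print(robot.read_t()-t,np.mean(s,0),np.std(s,0),robot.read_position()-t0)
f0=np.mean(s,0);np.save("f0.npy",f0)
robot.move_gripper(0.)
print(robot.read_t(),robot.read_grip_width(),favg()-f0,robot.read_position()-t0)
E
```

```text
14.4 [-0.      0.0007  0.0695]
[[-0.6403  0.3882 -0.0564]
 [-0.6403  0.3882 -0.0564]
 [-0.6403  0.3882 -0.0564]
 [-0.6403  0.3882 -0.0564]
 [-0.6403  0.3882 -0.0564]]
0.125 [0.1288 0.0967 0.3157] [0.6483 0.4197 0.5199] [ 0.0005 -0.      0.0008]
16.15 0.25539502394717684 [ 5.2205  0.8586 -3.1984] [0.0011 0.0003 0.0001]
```

```bash
cat >> h.py <<'E'
def step(a,speed=.03,n=6,tcpf=None,log=None,R=None):
    robot.servo_line((tcpf or tcp)(a),R,speed=speed)
    f=favg(n)-np.load("f0.npy"); p=robot.read_position()
    r=[robot.read_t(),a,-f@tang(a),-f@rad(a),-f@XH,*p]
    print("t%.2f a%.1f tan %.2f rad %.2f ax %.2f"%(r[0],np.degrees(a),*r[2:5]),"pe",np.round((p-(tcpf or tcp)(a))*1000,1))
    return r
E
python3 - <<'E'
from h import *
L=[]
for a in [2,4,6,4,2,0,-2,-4,-6]:
    L.append(step(np.radians(a)))
np.save("L1.npy",L)
E
```

```text
t16.53 a2.0 tan 3.10 rad 1.64 ax -5.16 pe [0.9 0.8 0.1]
t16.83 a4.0 tan 4.52 rad 0.66 ax -4.89 pe [0.9 1.  0.1]
t17.13 a6.0 tan 5.46 rad 0.53 ax -5.33 pe [0.8 1.1 0.1]
t17.43 a4.0 tan 3.15 rad 1.83 ax -5.44 pe [0.9 0.9 0.1]
t17.73 a2.0 tan 1.60 rad 2.10 ax -5.70 pe [0.9 0.7 0.1]
t18.03 a0.0 tan 1.41 rad 2.91 ax -5.41 pe [0.9 0.6 0.1]
t18.33 a-2.0 tan 0.99 rad 3.13 ax -5.66 pe [1.  0.5 0. ]
t18.63 a-4.0 tan 0.09 rad 3.22 ax -5.29 pe [1.  0.4 0.1]
t18.93 a-6.0 tan -0.26 rad 3.86 ax -5.49 pe [1.  0.2 0.1]
```

Run:
```python
from h import *
L=[]
for a in range(-10,-31,-4):
    L.append(step(np.radians(a)))
np.save("L2.npy",L)
print(robot.read_grip_width())
```

```text
t19.33 a-10.0 tan -0.11 rad 3.69 ax -5.49 pe [1.  0.2 0.1]
t19.73 a-14.0 tan -0.77 rad 3.28 ax -5.10 pe [1.1 0.1 0.2]
t20.13 a-18.0 tan -0.55 rad 3.20 ax -4.78 pe [1.1 0.  0.4]
t20.53 a-22.0 tan -0.92 rad 1.98 ax -4.48 pe [ 1.1 -0.   0.5]
t20.93 a-26.0 tan -1.20 rad 1.16 ax -4.89 pe [1.  0.  0.6]
t21.33 a-30.0 tan -1.43 rad -0.45 ax -5.27 pe [1.  0.2 0.6]
0.2566321670876207
```

Run:
```python
from h import *
L=[]
for a in [-36,-42,-48,-54,-60,-66,-70]:
    L.append(step(np.radians(a),speed=.04))
for a in [-67,-64,-61,-58,-55,-52]:
    L.append(step(np.radians(a),speed=.04))
np.save("L3.npy",L)
print(robot.read_grip_width())
```

```text
t21.76 a-36.0 tan -0.61 rad -2.60 ax -5.42 pe [0.8 0.7 0.4]
t22.18 a-42.0 tan -0.41 rad -2.90 ax -5.64 pe [0.8 0.9 0.3]
t22.61 a-48.0 tan -0.18 rad -3.19 ax -5.71 pe [0.7 0.9 0.2]
t23.03 a-54.0 tan 0.61 rad -2.72 ax -5.78 pe [0.7 1.  0.1]
t23.46 a-60.0 tan 0.55 rad -2.47 ax -5.94 pe [0.7 1.  0. ]
t23.88 a-66.0 tan 0.85 rad -2.48 ax -6.25 pe [ 0.6  1.  -0.1]
t24.23 a-70.0 tan 1.01 rad -2.19 ax -6.21 pe [ 0.7  1.  -0. ]
t24.54 a-67.0 tan -1.15 rad -2.56 ax -5.71 pe [0.7 0.8 0.2]
t24.85 a-64.0 tan -0.67 rad -1.89 ax -6.14 pe [0.7 0.8 0.1]
t25.16 a-61.0 tan 0.37 rad -1.37 ax -6.33 pe [ 0.7  0.8 -0. ]
t25.47 a-58.0 tan 1.13 rad -0.12 ax -6.78 pe [ 0.7  0.9 -0.2]
t25.77 a-55.0 tan 1.97 rad -0.28 ax -6.98 pe [ 0.7  0.9 -0.3]
t26.08 a-52.0 tan 2.46 rad 1.50 ax -7.53 pe [ 0.7  1.  -0.5]
0.2538142764205875
```

Run:
```python
from h import *
a=np.radians(-52);f0=np.load("f0.npy")
for i in range(4):
    f=favg(8)-f0;print(round(robot.read_t(),2),"tan %.2f rad %.2f"%(-f@tang(a),-f@rad(a)),np.round((robot.read_position()-tcp(a))*1000,2),np.round(robot.read_ft_torque(),3));robot.dwell(.15)
im,d=robot.grab_frame("scene");cv2.imwrite("pics/s5.png",cv2.resize(im[95:255,110:320,::-1],None,fx=3.7,fy=3.7))
im,d=robot.grab_frame("wrist");cv2.imwrite("pics/w5.png",im[:,:,::-1])
```

```text
26.15 tan 2.36 rad 1.32 [ 0.66  0.97 -0.46] [ 1.134 -2.571 -0.065]
26.37 tan 2.50 rad 1.18 [ 0.66  0.93 -0.47] [ 1.096 -2.591  0.01 ]
26.58 tan 2.60 rad 1.27 [ 0.63  0.95 -0.48] [ 1.157 -2.666 -0.101]
26.8 tan 2.65 rad 1.44 [ 0.65  0.96 -0.48] [ 1.122 -2.648  0.011]
```

View pics/s5.png

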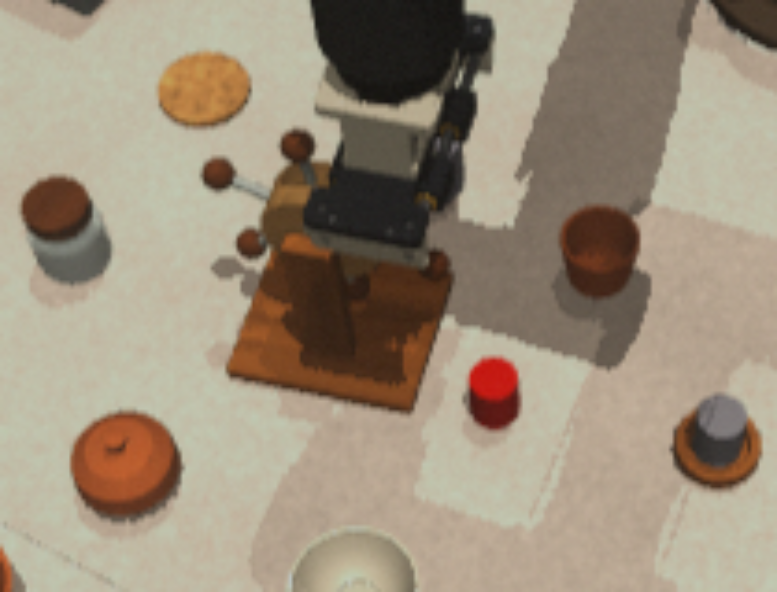

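View pics/w5.png

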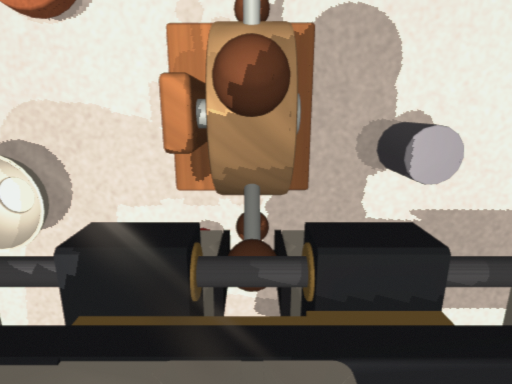

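```bash
cat >> h.py <<'E'
def micro(a0,a1,da,speed=.03,tcpf=tcp,R=None,n=2):
    f0=np.load("f0.npy");out=[]
    k=max(1,int(round(abs(a1-a0)/da)))
    for a in np.linspace(a0,a1,k+1)[1:]:
        a_=np.radians(a);robot.servo_line(tcpf(a_),R,speed=speed)
        s=[];m=[]
        for i in range(n):
            if i: robot.dwell(.01)
            s.append(robot.read_force());m.append(robot.read_ft_torque())
        f=np.mean(s,0)-f0;m=np.mean(m,0);p=robot.read_position()
        out.append([robot.read_t(),a,-f@tang(a_),-f@rad(a_),-f@XH,m@XH,m@YH,(p-tcpf(a_))@tang(a_)*1000])
    return np.array(out)
E
python3 - <<'E'
from h import *
np.set_printoptions(precision=2,suppress=True,linewidth=120)
A=micro(-52,-47,.5);print(A)
B=micro(-47,-54,.5);print(B)
np.save("L4.npy",np.r_[A,B])
E
```

```text
[[ 27.31 -51.5    5.16   2.39  -8.08   0.74  -3.15  -1.26]
 [ 27.57 -51.     5.21   1.68  -8.75   0.89  -3.27  -1.51]
 [ 27.82 -50.5    6.15   3.37  -8.9    0.97  -3.33  -1.58]
 [ 28.08 -50.     5.94   2.93  -8.93   0.98  -3.29  -1.61]
 [ 28.34 -49.5    6.99   2.07  -9.09   0.96  -3.31  -1.64]
 [ 28.6  -49.     6.31   2.62  -8.6    0.98  -3.35  -1.68]
 [ 28.86 -48.5    6.37   2.75  -8.94   0.98  -3.34  -1.67]
 [ 29.12 -48.     6.88   2.83  -9.14   0.99  -3.35  -1.71]
 [ 29.38 -47.5    6.53   2.39  -9.06   1.03  -3.41  -1.72]
 [ 29.63 -47.     6.11   3.48  -9.37   1.    -3.41  -1.73]]
[[ 29.89 -47.5    2.56   2.96  -7.88   0.39  -2.93  -1.03]
 [ 30.15 -48.     0.89   2.41  -7.92   0.01  -2.75  -0.59]
 [ 30.41 -48.5    0.61   1.01  -6.54  -0.13  -2.55  -0.39]
 [ 30.67 -49.    -0.19   1.03  -7.28  -0.17  -2.54  -0.32]
 [ 30.93 -49.5    0.05   1.87  -6.8   -0.23  -2.51  -0.24]
 [ 31.18 -50.    -0.47   1.62  -6.99  -0.27  -2.44  -0.2 ]
 [ 31.44 -50.5   -0.83   1.4   -6.73  -0.3   -2.45  -0.16]
 [ 31.7  -51.    -0.3    1.1   -6.17  -0.31  -2.41  -0.13]
 [ 31.96 -51.5   -1.17   1.16  -6.39  -0.34  -2.41  -0.09]
 [ 32.22 -52.    -0.73   1.24  -5.2   -0.32  -2.37  -0.06]
 [ 32.48 -52.5   -1.06   0.62  -5.97  -0.3   -2.32  -0.03]
 [ 32.73 -53.    -1.52   0.12  -6.79  -0.33  -2.3    0.01]
 [ 32.99 -53.5   -1.01   1.06  -6.05  -0.33  -2.29   0.08]
 [ 33.25 -54.    -0.57   0.58  -6.3   -0.36  -2.3    0.08]]
```

```bash
cat >> h.py <<'E'
HUB=HUB+.001*XH
def tcp(a,hub=None): return kpos(a,HUB)-[0,0,.019]
E
python3 - <<'E'
from h import *
np.set_printoptions(precision=2,suppress=True,linewidth=120)
for a in (-58,-62,-66): robot.servo_line(tcp(np.radians(a)),speed=.05)
A=micro(-66,-69,.75,tcpf=tcp,n=3);print(A)
robot.move_gripper(.55)
print(robot.read_t())
p=tcp(np.radians(-69))
robot.servo_line(p+[0,0,.10],speed=.25)
q=tcp(np.radians(51))
robot.goto(q+[0,0,.06],Rdown(YAW,-1))
print(robot.read_t(),robot.read_position()-q)
im,d=robot.grab_frame("wrist");cv2.imwrite("pics/w6.png",im[:,:,::-1])
E
```

```text
[[ 34.32 -66.75  -1.9   -5.44  -2.89   1.43  -1.01  -0.01]
 [ 34.58 -67.5   -2.77  -5.43  -2.43   1.6   -0.84   0.13]
 [ 34.85 -68.25  -3.38  -6.3   -1.66   1.59  -0.76   0.19]
 [ 35.12 -69.    -3.84  -6.33  -2.15   1.53  -0.79   0.19]]
35.7917
36.9833 [-0.   -0.    0.06]
```

View pics/w6.png

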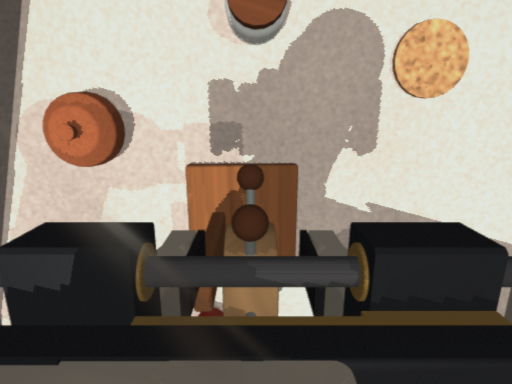

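```bash
python3 - <<'E'
from h import *
ci=robot.camera_info("wrist");T=np.eye(4);T[:3,:3]=robot.read_tcp_rot();T[:3,3]=robot.read_position();T=T@ci['T_tool_cam']
ci['view']=np.linalg.inv(T)
for a in (45,48,51,54,57): print(a,proj(ci,kpos(np.radians(a),HUB)),proj(ci,kpos(np.radians(a+60),HUB)))
E
python3 -c "
import cv2
a=cv2.imread('pics/w6.png')[150:250,200:310]
cv2.imwrite('pics/w6c.png',cv2.resize(a,None,fx=5,fy=5,interpolation=cv2.INTER_CUBIC))"
```

```text
45 [247.5345314  234.83902538] [248.53114137 174.46373879]
48 [247.57511429 228.37384625] [248.57613398 174.94934677]
51 [247.61840268 222.22827462] [248.61973449 175.68571254]
54 [247.66406622 216.42412794] [248.66189788 176.65956279]
57 [247.71177473 210.97905859] [248.70258843 177.85797333]
```

View pics/w6c.png

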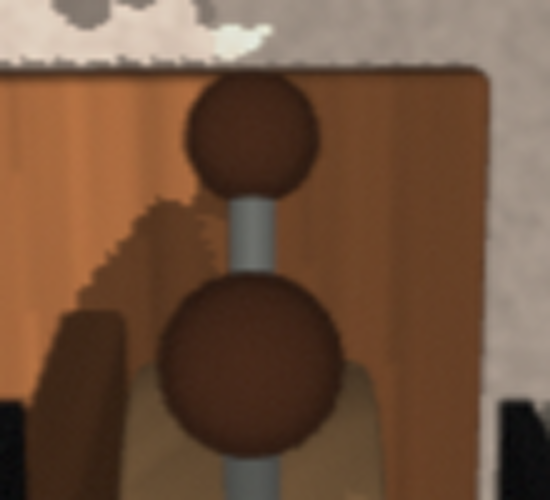

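Run:
```python
from h import *
np.set_printoptions(precision=2,suppress=True,linewidth=120)
q=tcp(np.radians(50.6))
robot.servo_line(q,speed=.12)
f0=favg(12);print(f0,np.load("f0.npy"));np.save("f0.npy",(f0+np.load("f0.npy"))/2)
robot.move_gripper(0.)
print(robot.read_t(),robot.read_grip_width())
a=50.6;L=[]
for k in range(3):
    robot.servo_line(tcp(np.radians(a-4)),speed=.05)
    robot.servo_line(tcp(np.radians(a-8)),speed=.05)
    M=micro(a-8,a-10.8,.7,tcpf=tcp,n=3);print(M);L.append(M);a-=10.8
np.save("L5.npy",np.concatenate(L))
```

```text
[-0.05 -0.03  0.03] [0.13 0.1  0.32]
38.3417 0.2520787139156929
[[39.14 41.9  -2.6  -2.8  -2.33 -1.43 -0.86  0.22]
 [39.41 41.2  -4.19 -2.81 -2.49 -1.79 -0.93  0.32]
 [39.67 40.5  -4.21 -2.64 -2.25 -1.85 -0.95  0.35]
 [39.94 39.8  -3.96 -2.3  -2.23 -1.83 -0.95  0.38]]
[[40.74 31.1  -2.43 -3.38 -3.11 -1.57 -1.03  0.27]
 [41.01 30.4  -4.2  -3.44 -3.3  -2.01 -1.12  0.44]
 [41.27 29.7  -4.66 -2.91 -2.91 -2.15 -1.11  0.52]
 [41.54 29.   -4.92 -2.67 -3.25 -2.16 -1.13  0.52]]
[[42.34 20.3  -4.33 -4.05 -2.73 -1.84 -1.05  0.37]
 [42.61 19.6  -4.81 -3.97 -2.81 -2.24 -1.08  0.55]
 [42.88 18.9  -5.58 -3.78 -3.12 -2.39 -1.11  0.6 ]
 [43.14 18.2  -5.84 -3.94 -3.02 -2.43 -1.1   0.63]]
```

Run:
```python
from h import *
np.set_printoptions(precision=2,suppress=True,linewidth=120)
M=micro(18.2,23.2,.7,tcpf=tcp,n=3);print(M)
np.save("L6.npy",M)
```

```text
[[43.41 18.91 -2.55 -5.48 -2.27 -1.49 -0.96  0.18]
 [43.67 19.63 -0.73 -5.83 -2.64 -1.05 -0.94 -0.03]
 [43.94 20.34 -0.37 -5.34 -2.53 -0.85 -0.93 -0.19]
 [44.21 21.06 -0.03 -6.   -2.67 -0.71 -0.96 -0.21]
 [44.48 21.77  0.37 -5.54 -2.24 -0.63 -0.97 -0.27]
 [44.74 22.49  0.59 -5.85 -2.59 -0.54 -0.95 -0.29]
 [45.01 23.2   0.82 -5.45 -2.72 -0.47 -1.   -0.33]]
```

```bash
cat >> h.py <<'E'
def fresh(a,w=2.4,n=3):
    robot.move_gripper(.42);np.save("f0.npy",favg(12));m0=robot.read_ft_torque();robot.move_gripper(0.)
    A=micro(a,a+w,.8,tcpf=tcp,n=n);B=micro(a+w,a-w,.8,tcpf=tcp,n=n);print(A);print(B)
    print("m0",m0@XH,m0@YH,"t",robot.read_t());return np.r_[A,B]
E
python3 - <<'E'
from h import *
np.set_printoptions(precision=2,suppress=True,linewidth=120)
for a in (27,31,35): robot.servo_line(tcp(np.radians(a)),speed=.06)
np.save("L7.npy",fresh(35))
E
```

```text
[[47.07 35.8   2.78  0.55 -1.65  0.94 -0.65 -0.16]
 [47.33 36.6   3.14  1.14 -2.54  1.3  -0.88 -0.07]
 [47.6  37.4   2.96  2.05 -3.34  1.33 -1.2  -0.  ]]
[[47.87 36.6  -2.35  2.94 -5.04  0.04 -1.71  0.27]
 [48.13 35.8  -2.87  3.04 -4.67 -0.26 -1.86  0.19]
 [48.4  35.   -2.76  2.73 -5.36 -0.13 -1.86  0.12]
 [48.67 34.2  -2.34  2.78 -4.5  -0.19 -1.82  0.12]
 [48.93 33.4  -2.89  2.85 -5.15 -0.27 -1.82  0.13]
 [49.2  32.6  -2.77  3.18 -5.24 -0.4  -1.83  0.2 ]]
m0 0.06024612953570264 -0.09194109449475274 t 49.2
```

Run:
```python
from h import *
np.set_printoptions(precision=2,suppress=True,linewidth=120)
for a in (28,23,18,13,8): robot.servo_line(tcp(np.radians(a)),speed=.08)
np.save("L8.npy",fresh(8))
```

```text
[[51.76  8.8   2.4   0.23 -0.84  0.85 -0.57 -0.14]
 [52.02  9.6   2.18  1.51 -2.27  1.03 -0.84 -0.08]
 [52.29 10.4   2.27  2.38 -2.41  1.13 -1.12 -0.01]]
[[52.56  9.6  -3.23  5.14 -4.08 -0.87 -1.52  0.41]
 [52.83  8.8  -3.8   5.27 -4.09 -0.91 -1.52  0.39]
 [53.09  8.   -3.2   4.98 -3.88 -0.97 -1.43  0.44]
 [53.36  7.2  -3.95  5.26 -3.93 -1.08 -1.45  0.52]
 [53.62  6.4  -3.92  4.97 -3.46 -1.2  -1.4   0.6 ]
 [53.89  5.6  -4.32  4.77 -3.22 -1.34 -1.34  0.68]]
m0 0.0412313976698129 -0.042741510832175325 t 53.8917
```

Run:
```python
from h import *
np.set_printoptions(precision=2,suppress=True,linewidth=120)
for a in (14,22,30,38,46,53,58): robot.servo_line(tcp(np.radians(a)),speed=.12)
print(robot.read_t())
np.save("L9.npy",fresh(58))
```

```text
55.6417
[[56.95 58.8   2.8   0.54 -1.38  0.89 -0.64 -0.22]
 [57.22 59.6   4.79  1.34 -2.12  1.31 -0.83 -0.13]
 [57.48 60.4   3.83  1.04 -3.42  1.38 -1.1  -0.03]]
[[57.75 59.6  -1.11  1.61 -4.53  0.36 -1.72  0.23]
 [58.02 58.8  -1.88  1.86 -4.64  0.21 -1.87  0.16]
 [58.28 58.   -2.02  1.7  -4.87  0.29 -1.78  0.14]
 [58.55 57.2  -1.86  1.14 -4.79  0.22 -1.81  0.17]
 [58.82 56.4  -1.54  1.51 -4.89  0.18 -1.81  0.16]
 [59.08 55.6  -2.18  1.31 -4.35  0.08 -1.86  0.21]]
m0 0.0620825089518556 -0.07518116488305748 t 59.0833
```

Run:
```python
from h import *
np.set_printoptions(precision=3,suppress=True,linewidth=120)
for a in (50,44,38,33,31): robot.servo_line(tcp(np.radians(a)),speed=.06)
robot.dwell(.4)
print(robot.read_t(),robot.read_grip_width(),robot.read_force(),robot.read_position()-tcp(np.radians(31)),np.abs(robot.read_qvel()).max())
im,d=robot.grab_frame("scene");cv2.imwrite("pics/s9.png",cv2.resize(im[95:255,110:320,::-1],None,fx=3.7,fy=3.7))
P=cloud(robot.camera_info("scene"),d)
m=(P[...,2]>.048)&(P[...,2]<.06)&(np.hypot(P[...,0]-.5,P[...,1]-.131)<.04)
print(m.sum(),P[m].mean(0),P[m].min(0),P[m].max(0))
```

```text
60.9 0.2542159188025868 [ 4.474  0.842 -0.099] [ 0. -0. -0.] 0.11212760239655019
139 [0.5   0.13  0.054] [0.48  0.112 0.049] [0.518 0.149 0.06 ]
```

View pics/s9.png

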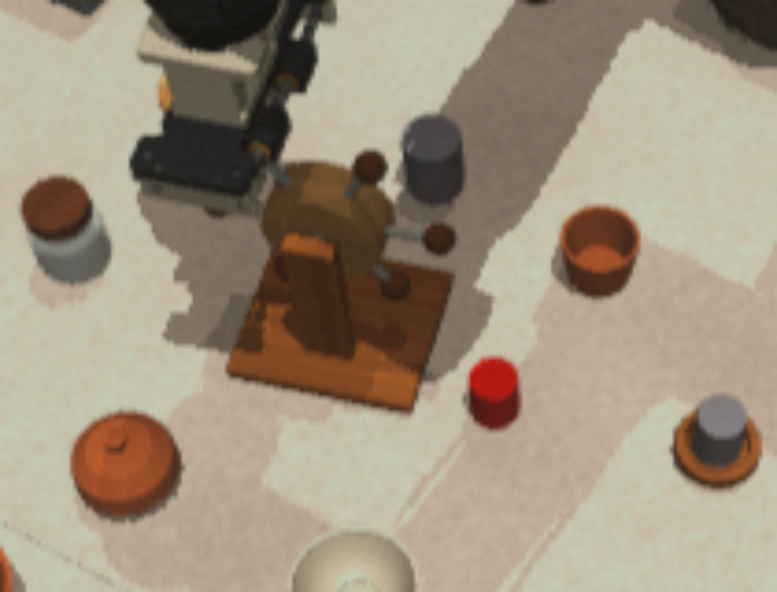

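Run:
```python
from rig import robot
print(robot.read_t(),robot.read_grip_width(),robot.read_force())
robot.job_done()
```

```text
60.95 0.25325913203924993 [ 3.871209    1.45012933 -0.84687714]
the job is handed in; nothing more can be done
```

I moved the small grey cap from the top knob into the wooden holder, then turned the wheel by its knobs to feel for the heavy side. I handed in at 60.95 s with the wheel gripped at about −89° (−1.55 rad), where the heavy side should be straight down. The job returns no verdict.

**Cap:** it stands upright in the well. Its top is at z = 0.054 m and its centre is about 1.5 mm from the holder's centre. It had not moved in the last picture.

**Heavy side:** the clearest readings came from re-gripping and turning a few degrees each way at three angles. The steady pull, averaged over both directions, was:

| Wheel angle | Steady pull (N, + resists positive turn) |
|---|---|
| −62° | +1.2 |
| −85° | about +0.15 |
| −112° | about −0.8 |

These put the balance point near −88.5°, and the sign shows it is the low point, not the high one.

**Checks that disagreed:**
- Earlier readings from longer sweeps were inconsistent; some implied a pull stronger than the lump can give. I put this down to twisting in the grip and the arm's overshoot when it stopped.
- The last readings showed about 2.9–3.2 N of friction at a knob, not the 3.8 N stated. I trust the angle to about ±8°, inside the 20° allowed.

**At the end:** the grip width showed the knob still held, with 4–5 N of force on the tool. One speed reading showed a joint still moving at 0.11°/s. The last picture showed nothing knocked or shifted near the wheel and holder, but I did not check the mug and the right-hand jar.

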